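# Load the reference cell into the photometer

### The job

Load the blue-ended reference cell into the photometer: slide the orange thumb latch sideways (it gives to one side only, and you have to feel which, gently, with less than 20 N) so that the cover springs open, lay the blue cell flat in its nest in the bay, then press the cover down until it snaps shut and stays shut. Do not force anything, and leave the red-ended cell and everything else on the bench where it is.

Things in the scene. Friction and masses are not known exactly. Their poses are not given: they have to be found in the camera images.
- photometer: White bench photometer, fixed, 250 mm deep (x) by 240 mm wide (y), deck 95 mm above the bench. Origin: centre of its underside; x to its rear (away from the robot), y to its left, z up. Centred in the deck is a bay, 112 mm (x) by 100 mm (y), 50 mm deep, under a dark hinged cover. Keypad on its +y side.
- cover (a joint): Hinge angle of the cover, rad: 0 shut, 1.75 fully open (just past upright); a spring (0.1 to 0.3 N m) throws it open when the latch lets go. Dark plate, 132 mm from its rear hinge to the front edge, 136 mm wide, 8 mm thick. Pressed down near its front edge with 5 to 12 N, its catch snaps under the latch's tongue; firm stop at 0 (over 40 N is too much). Latched it reads 0 to 0.03.
- cover_hinge (a point): Point on the hinge axis of the cover, at mid width and mid thickness of the plate: 70 mm behind the bay's centre, 99 mm above the bench. Axes as the photometer's; it does not turn with the cover.
- cover_edge (a point): Middle of the cover's front edge on its outer (upper) face, 132 mm from the hinge; moves with the cover.
- latch (a joint): Sideways slide of the thumb latch, m, positive to the photometer's +y; a spring (0.45 N per mm) brings it back to 0. It works to one side only, either one, which cannot be seen: there it frees the cover after 10 to 12 mm and stops at 15 mm (about 7 N); to the other side it meets a firm stop after 4 mm.
- thumb (a joint): Sideways bending of the orange thumb piece on its latch, m, positive to the photometer's +y: 1 mm for every 6 N pushed sideways, springing back to 0. Working the latch bends it by 1.2 mm at most; it must not be bent by more than 3.3 mm (20 N).
- latch_top (a point): Middle of the top of the latch's orange thumb piece, an upright block 24 mm (photometer x) by 16 mm (y), 34 mm tall, on the deck 104 mm in front of the bay's centre, top 130 mm above the bench; moves with the latch. Free deck on both sides: pinch it across the 16 mm or push it with a fingertip. A flat steel tongue runs from it to the cover.
- nest (a point): Centre of the bay's floor, 45 mm above the bench: the cell's underside centre belongs here, its long axis along the photometer's y. Axes as the photometer's. Four 10 mm high blue blocks at the corners leave 52 mm (x) for the cell's 44 mm ends; the bay's walls leave 100 mm (y) for its 90 mm length.
- cell_blue: The cell to load: clear glass tube, 30 mm diameter, between two blue square end plates (44 x 44 mm, 8 mm thick); 90 mm long along its y, about 220 g, lying flat. Origin: centre of its underside; the tube's axis is 22 mm above it. Both ends alike. Lies in a white tray (floor 4 mm, rim 12 mm above the bench). Grip it across the tube (74 mm free between the plates).
- cell_red: A cell like it with red end plates, in the same tray: leave it there. Which of the two lies nearer varies.
- reagent: Amber glass bottle, 64 mm diameter, 150 mm tall, origin at its foot; to be left alone.
- beaker: Glass beaker, 72 mm diameter, 90 mm tall, origin at its foot; to be left alone.
- jar: Clear jar with white cap, 68 mm diameter, 80 mm tall, origin at its foot; to be left alone.
- screwdriver: Screwdriver with yellow handle, 170 mm long, lying along its x; to be left alone.
- dish: White ceramic dish, 90 mm diameter, 20 mm high; to be left alone.
There are look-alikes about, which are no part of the job. Leave any yellow look-alike of the cell_blue alone.

How it is judged:
On the way, in this order (a step that is already met when the one before it is completed fails the run):
1. the latch is slid and the cover springs open (value of joint cover above 1.4 rad), for 0.1 s.
2. the blue cell lies in its nest, let go, with the cover still open (x of cell_blue in the frame of nest between -0.007 and 0.007 m and y of cell_blue in the frame of nest between -0.008 and 0.008 m and z of cell_blue in the frame of nest between -0.003 and 0.004 m and angle between the y axis of cell_blue and the y axis of nest, either way round below 0.15 rad and linear speed of cell_blue below 0.02 m/s and value of joint cover above 1 rad and contact force between the fingers and cell_blue below 0.3 N), for 0.2 s.
At the end, for the whole second after the job is handed in: The cover is snapped shut (below 0.04 rad) with the latch back within 3 mm of its middle; the blue cell lies at rest flat in the nest, within 7 mm (x), 8 mm (y), 4 mm (height) and 0.15 rad; the red cell and all bystanders are within 30 mm of where they were (x of cell_blue in the frame of nest between -0.007 and 0.007 m and y of cell_blue in the frame of nest between -0.008 and 0.008 m and z of cell_blue in the frame of nest between -0.003 and 0.004 m and angle between the y axis of cell_blue and the y axis of nest, either way round below 0.15 rad and linear speed of cell_blue below 0.02 m/s and value of joint cover below 0.04 rad and value of joint latch between -0.003 and 0.003 m and distance of each of cell_red, reagent, beaker, jar, screwdriver, dish from where it was at the start of the episode below 0.03 m); the robot touches nothing.
It fails at once if the latch is forced: its thumb piece is pushed sideways with over 20 N (bent by 3.3 mm) (value of joint thumb above 0.0033 m or value of joint thumb below -0.0033 m).
It fails at once if the shut cover is pressed far too hard (over about 50 N) onto its stop (value of joint cover below -0.003 rad).
It fails at once if the red cell or a bystander is shoved away (over 40 mm) or knocked over (distance of any of cell_red, reagent, beaker, jar, screwdriver, dish from where it was at the start of the episode above 0.04 m or angle between any of reagent, beaker, jar, cell_red's own z axis and vertical above 0.6 rad).
It also fails if it takes over 66 s, if anything falls off the work surface, if the arm or the gripper's body presses on something with over 40 N, if the wrist force passes 120 N, or if a joint passes its speed limit or range.

### The arm

A 6-joint arm with a two-finger parallel gripper is mounted at the origin on the work surface. World frame = base frame: x ahead of the robot, y to its left, z up, the work surface at z = 0. Lengths are in m, angles in rad, forces in N, time in s.
With the tool pointing down it reaches from about 0.35 to 0.775 m from the base axis. Payload 5.5 kg.
Tool frame: the origin (TCP) lies at the very end of the fingers, on their centre line; the grasp point (between the pads) lies 19 mm behind it; z points along the fingers, y is the line along which they close (so a half turn about z gives the same grasp; the last joint's range is limited). The gripper opens to 85 mm and grips with 20 to 120 N. Pads are 22 mm wide; open, the fingers measure 114 mm over their backs; the gripper's body (76 mm by 85 mm) begins 54 mm behind the grasp point. The pads swing forward as they close: fully open they stand 13 mm farther back than shut.
Start: joints at [-0.14, 0.313, 0.046, 1.304, 0, 1.431], TCP at [0.575, -0, 0.231] pointing down, gripper open.
Joint ranges: [-2.76, 2.76], [-0.86, 1.69], [-1.03, 1.26], [-2.2, 2.34], [-1.47, 1.5], [-3.14, 3.14]. Speed limits (rad/s): [2.57, 2.57, 3.14, 3.14, 3.14, 3.14].

### API

Orientations are given as [roll, pitch, yaw] about the fixed x, y, z axes, in that order (R = Rz(yaw) Ry(pitch) Rx(roll)).
In Python, from rig import telemetry, imaging, sign_off gives the robot as it stands. The module is installed in compiled form; this text tells all that it offers.
- The arm moves only by the tool send_rows, never from a script. Its argument "series" is one flat list of numbers, 6 for each row, row after row: the shift along the tool's x, y, z in m, then the turn, a rotation vector about the tool's x, y, z in rad. A call has 1 to 12 rows; each row shifts and turns the commanded pose from where the row before left it, along the tool's axes as they then stand; what a row does not reach is not made up. A row lasts 1/8 s, in which the tool goes at most 62.5 mm and 10.7 degrees, less where a joint would pass 70% of its speed; a pose out of reach is approached as far as the arm can. A call is refused whole if a number of a shift passes 0.0625 or a number of a turn 0.188, either way. A call with a gripper value outside its range is refused whole. "fingers" is the gripper's target within -1 to 1 (shut at 1, half-way at 0, fully open at -1), set as the call begins (left out, the last holds). The fingers move at their own pace and stop on an object; "squeeze" is the grip in N (left out, the last holds). Time passes only in rows, so rows that do not move let the fingers close. It gives the time, the measured TCP pose, the force, the opening and the grip force at its end, in the units of the state.
- telemetry.get_obs(): the state, without advancing time (a new reading comes with each control period).
- imaging.snapshot(name): name is "scene" or "side" or "wrist"; returns a dict with "img" (480x640x3 uint8, red, green, blue), "vfov" (degrees; the focal length in pixels is half the picture's height over the tangent of half this angle, whatever the lens; pixels are square), "cx", "cy" (the principal point, pixels), "R" (3x3) and "t" (3): a world point X has camera coordinates R X + t; the wrist camera has in their place "hand_eye" (4x4, takes a point from camera to tool coordinates, whose origin is the TCP and whose axes are the flange's). Camera axes: x right, y down, z forward; pixel columns grow to the right and rows downward; lengths in m; the calibration is good to about 2 mm. A picture is of the moment at which its call begins: read the wrist's pose just before it. There is no depth.
- sign_off(): hands the job in; it is judged then, once.
Trained networks look in the newest picture that a camera, given by its name, has taken for a name from the list of things; names that differ only in an ending like _2 or _b are one class to them, and where a whole thing is asked for, a point or a joint stands for the part that bears it (a point fixed in the world has none). Each returns a list of dicts, best first, with "confidence" (0 to 1); they miss things now and then, are a little off and sometimes report something else, mostly with a low value. They report only what shows in the picture. A call takes as long as a camera call. They do not tell look-alikes from the thing itself.
- imaging.look_for(camera, label): "rect" ([centre column, centre row, width, height] in pixels, round what is visible of it).
- imaging.masks_of(camera, label): "pixels" (480x640 bool, what is visible of it) and "rect" ([centre column, centre row, width, height] in pixels, round what is visible of it).
- imaging.pinpoint(camera, label): "location" ([column, row] in pixels: a listed point, or the origin of a listed thing).
The state is a dict: "t": time; "joints": joint angles; "qvel": joint speeds; "effort": joint torques, N m; "tool_pos": TCP position; "orientation": TCP orientation; "contact_force": force on the tool from outside, world axes, zero at the start; "wrist_torque": the same for the moment, N m; "gripper_width": finger opening in m; "grip_force": force on a finger pad.
Only numpy, scipy, OpenCV 4.12 (cv2) and the standard library are available. Lean on these libraries where they do the work, as an engineer would, in place of code of your own. Each camera call takes 0.05 s, during which the arm holds its last target. There are 200 camera calls.

## Working session

There is one attempt and no reset: what is moved stays moved. The work goes in short steps, Python scripts to look and compute and a tool call to move; the robot and the scene stay as the last step left them, time stands still between calls to the robot, and variables do not carry over. Pictures are saved under pics/ and viewed, at most 12 in all, crops included, and the job is handed in when it is done.

Besides the shell and the picture viewer there is one more tool, called after "Request:" as name(argument=value, ...) on one line, values as JSON. send_rows: Moves the arm, as the interface text tells. Its arguments: {"type":"object","properties":{"series":{"type":"array","items":{"type":"number"}},"fingers":{"type":"number"},"squeeze":{"type":"number"}},"required":["series"]}

```bash
mkdir -p pics
cat > h.py <<'E'
import numpy as np, cv2
from scipy.spatial.transform import Rotation as Ro
from rig import telemetry, imaging, sign_off
def cam(s):
    f=240/np.tan(np.radians(s["vfov"])/2)
    return np.array([[f,0,s["cx"]],[0,f,s["cy"]],[0,0,1]])
def pose(s,o=None):
    if "R" in s: return np.array(s["R"]),np.array(s["t"])
    T=np.eye(4);T[:3,:3]=Ro.from_euler('xyz',o["orientation"]).as_matrix();T[:3,3]=o["tool_pos"]
    M=np.linalg.inv(T@np.array(s["hand_eye"]));return M[:3,:3],M[:3,3]
def onz(s,px,z,o=None):
    K=cam(s);R,t=pose(s,o)
    d=R.T@np.linalg.solve(K,[px[0],px[1],1]);c=-R.T@t
    return c+d*(z-c[2])/d[2]
def proj(s,X,o=None):
    R,t=pose(s,o);p=cam(s)@(R@np.array(X)+t);return p[:2]/p[2]
def save(n,im): cv2.imwrite(f"pics/{n}.png",cv2.cvtColor(im,cv2.COLOR_RGB2BGR))
E
python3 - <<'E'
from h import *
np.set_printoptions(precision=4,suppress=True)
o=telemetry.get_obs();print(o)
S={}
zs=dict(photometer=0,latch_top=.13,cover_edge=.103,cover_hinge=.099,nest=.045,cell_blue=.004,cell_red=.004,reagent=0,beaker=0,jar=0,screwdriver=0.01,dish=0)
for c in("scene","side"):
    s=imaging.snapshot(c);S[c]=s;save(c,s["img"]);print(c,s["vfov"],-np.array(s["R"]).T@s["t"])
    for n,z in zs.items():
        for d in imaging.pinpoint(c,n)[:3]: print(c,n,np.round(d["location"]),round(d["confidence"],2),onz(s,d["location"],z)[:2])
save("both",np.vstack([cv2.resize(S[c]["img"],(400,300)) for c in S]))
E
```

```text
{'t': 0.0, 'joints': array([-0.1396,  0.314 ,  0.0449,  1.3036, -0.    ,  1.4312]), 'qvel': array([-0.0005, -0.0027,  0.0006,  0.0003, -0.0009,  0.0008]), 'effort': array([ -0.0029, -48.0629,  29.8531,   0.0195,  -0.0004,  -0.    ]), 'tool_pos': array([0.5745, 0.0001, 0.2304]), 'orientation': array([-3.1397, -0.0003,  1.5708]), 'contact_force': array([-0.4973,  0.0569, -0.1123]), 'wrist_torque': array([-0.0232,  0.0062,  0.032 ]), 'grip_force': 0.0, 'gripper_width': 0.08491406403441581}
scene 42.364188760673585 [1.6496 0.3872 1.0334]
scene latch_top [352. 214.] 0.63 [0.4455 0.0468]
scene cover_edge [350. 275.] 0.72 [0.6367 0.1071]
scene cover_edge [349. 232.] 0.64 [0.4856 0.0562]
scene cover_hinge [345. 266.] 0.91 [0.6062 0.0848]
scene cell_blue [221. 317.] 0.88 [ 0.7795 -0.1519]
scene cell_blue [239. 235.] 0.76 [ 0.4889 -0.2506]
scene cell_red [212. 254.] 0.89 [ 0.5881 -0.2789]
scene cell_red [355. 212.] 0.32 [0.2691 0.0072]
scene reagent [185. 218.] 0.73 [ 0.4737 -0.4248]
scene beaker [479. 337.] 0.87 [0.6121 0.4133]
scene jar [472. 261.] 0.88 [0.3515 0.3538]
scene jar [478. 340.] 
[... 359 characters left out ...]
15]
side cover_hinge [378. 346.] 0.3 [ 0.5586 -0.3394]
side nest [272. 232.] 0.43 [0.453 0.137]
side nest [225. 207.] 0.4 [0.3546 0.2869]
side cell_blue [327. 352.] 0.93 [ 0.4764 -0.2532]
side cell_blue [427. 291.] 0.88 [ 0.775  -0.1579]
side cell_blue [226. 204.] 0.56 [0.363 0.349]
side cell_red [376. 348.] 0.89 [ 0.5863 -0.2786]
side reagent [276. 184.] 0.91 [0.5336 0.4034]
side reagent [427. 400.] 0.66 [ 0.6385 -0.4353]
side beaker [301. 178.] 0.71 [0.6157 0.4109]
side beaker [327. 355.] 0.41 [ 0.4737 -0.2603]
side jar [224. 204.] 0.62 [0.3583 0.3599]
side screwdriver [358. 416.] 0.94 [ 0.4827 -0.43  ]
side dish [224. 206.] 0.74 [0.3555 0.3457]
side dish [428. 400.] 0.57 [ 0.6414 -0.4366]
```

View pics/scene.png

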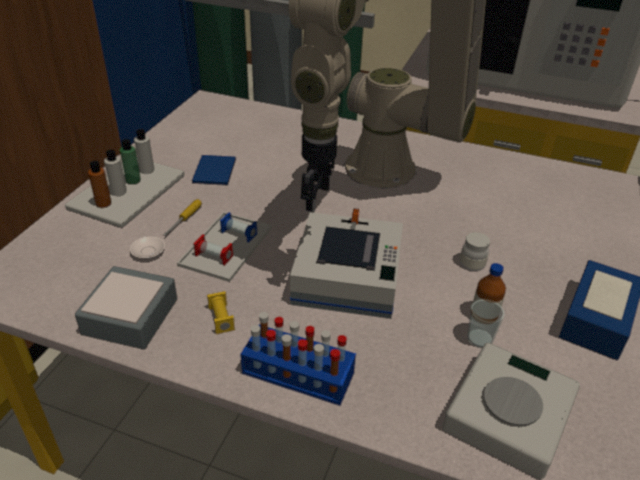

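View pics/side.png

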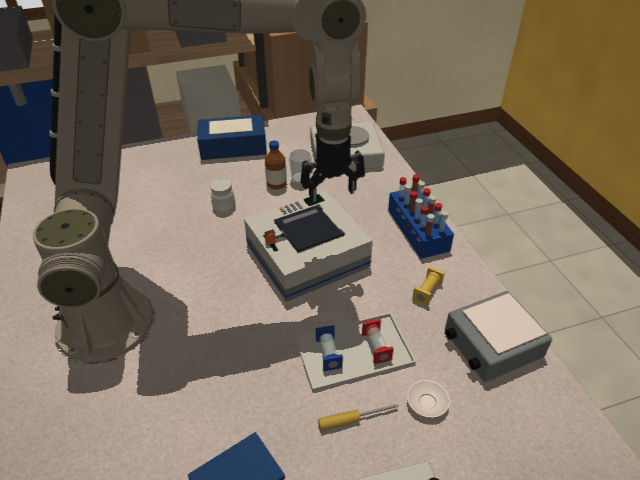

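The scene view shows the photometer at about (348,260) with the latch at (355,214). The three cell candidates are:
- **Blue ends:** scene (239,235), side (327,352). It fits the description and lies in the tray.
- **Red ends:** scene (212,254), in the tray.
- **Yellow ends:** scene (221,317), a look-alike on the bench.

I'll confirm the blue one in a crop and refine the latch position with the wrist camera.

Run:
```python
from h import *
np.set_printoptions(precision=4,suppress=True)
im=cv2.imread("pics/side.png")[290:410,270:430];a=cv2.resize(im,(640,480),interpolation=cv2.INTER_CUBIC)
cv2.imwrite("pics/crop.png",a)
o=telemetry.get_obs();s=imaging.snapshot("wrist");save("w0",s["img"])
print(np.array(s["hand_eye"]),s["vfov"])
for n,z in dict(latch_top=.13,cover_edge=.103,cover_hinge=.099,photometer=0).items():
    for d in imaging.pinpoint("wrist",n)[:3]: print(n,np.round(d["location"]),round(d["confidence"],2),onz(s,d["location"],z,o)[:2])
for d in imaging.masks_of("wrist","cover_edge")[:1]:
    ys,xs=np.nonzero(d["pixels"]);W=np.array([onz(s,p,.103,o)[:2] for p in np.c_[xs,ys][::20]]).astype(np.float32)
    print("cover rect",cv2.minAreaRect(W))
```

```text
[[ 0.001  -0.9518 -0.3066  0.0789]
 [ 1.      0.001   0.0001  0.0005]
 [ 0.0002 -0.3066  0.9518 -0.1429]
 [ 0.      0.      0.      1.    ]] 64.72233918071873
latch_top [ 97. 168.] 0.59 [0.428 0.048]
cover_edge [177. 152.] 0.82 [0.4699 0.0559]
cover_hinge [361. 111.] 0.55 [0.5979 0.0828]
photometer [277. 127.] 0.71 [0.5276 0.0699]
cover rect ((0.5358855128288269, 0.07062042504549026), (0.13600680232048035, 0.13554053008556366), 11.162369728088379)
```

View pics/crop.png

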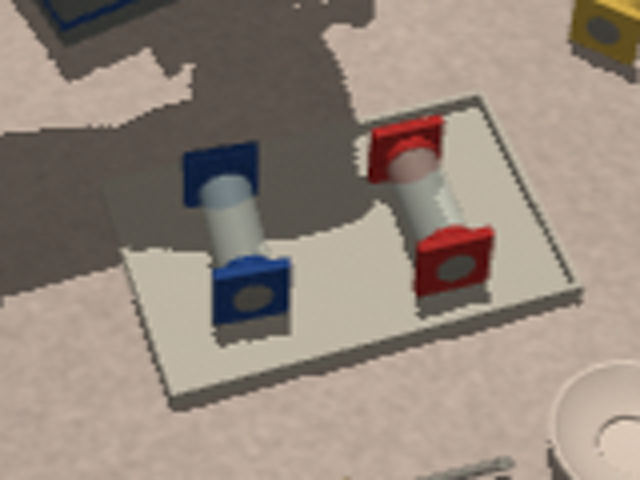

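View pics/w0.png

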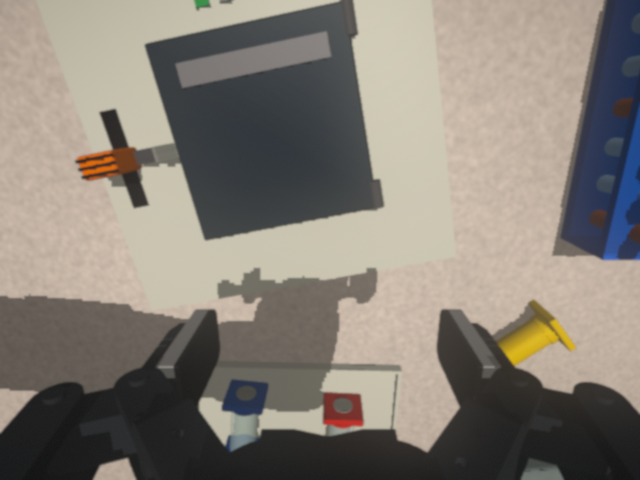

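The crop shows blue end plates at the left of the tray (220,175)/(250,290) and red at the right, so the left cell is the target. The wrist view shows the latch at (100,165) and the cover at (265,130). That puts the photometer at (0.530, 0.069) with yaw of about 0.2. Next I straddle the latch with the fingers half open.

Request:
send_rows(series=[0,0,0,0,0,0.171,0,0,0,0,0,0.171,0,0,0,0,0,0.171,0,0,0,0,0,0.171,0,0,0,0,0,0.171,0,0,0,0,0,0.171,0,0,0,0,0,0.171,0,0,0,0,0,0.173,-0.045,-0.025,0.02,0,0,0,-0.045,-0.025,0.02,0,0,0,-0.044,-0.026,0.02,0,0,0,0,0,0,0,0,0], fingers=0, squeeze=20)

```text
t: 3.1
tool_pos: [0.4214, 0.049, 0.1684]
orientation: [-3.139, 0.009, 0.202]
contact_force: [1.1, 0.4, 0.7]
gripper_width: 0.0426
grip_force: 0.0
```

Run:
```python
from h import *
np.set_printoptions(precision=4,suppress=True)
o=telemetry.get_obs();print(o["tool_pos"],o["orientation"],o["joints"],o["contact_force"],o["gripper_width"])
s=imaging.snapshot("wrist");save("w1",s["img"])
for n,z in dict(latch_top=.13,cover_edge=.103,cover_hinge=.099).items():
    for d in imaging.pinpoint("wrist",n)[:2]:
        X=onz(s,d["location"],z,o);print(n,np.round(d["location"]),round(d["confidence"],2),X, "tool:",Ro.from_euler('xyz',o["orientation"]).inv().apply(X-o["tool_pos"]))
s=imaging.snapshot("side")
for d in imaging.pinpoint("side","latch_top")[:2]: print(d["confidence"],onz(s,d["location"],.13))
```

```text
[0.4214 0.049  0.1684] [-3.1389  0.0088  0.2024] [-0.074   0.0626 -0.422   1.0954  0.0002  2.8652] [1.1269 0.3625 0.6746] 0.04255824233206675
latch_top [331. 266.] 0.84 [0.4277 0.0489 0.13  ] tool: [0.0065 0.0015 0.0384]
cover_edge [333. 174.] 0.56 [0.4701 0.0566 0.103 ] tool: [0.0498 0.0025 0.065 ]
0.7 [0.4187 0.0317 0.13  ]
```

View pics/w1.png

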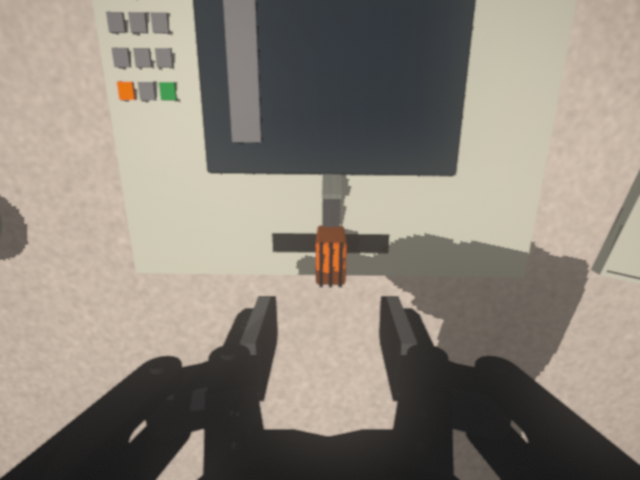

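The latch thumb sits between the fingers at about (331,250). I'll step 6 mm forward and go down.

Request:
send_rows(series=[0.004,0.001,0.02,0,0,0,0.003,0,0.02,0,0,0,0,0,0.017,0,0,0,0,0,0,0,0,0,0,0,0,0,0,0])

```text
t: 4.03
tool_pos: [0.4367, 0.0479, 0.115]
orientation: [3.141, -0.001, 0.201]
contact_force: [0.3, 0.9, 0.6]
gripper_width: 0.0425
grip_force: 0.0
```

Request:
send_rows(series=[0,0.003,0,0,0,0,0,0.003,0,0,0,0,0,0.003,0,0,0,0,0,0,0,0,0,0,0,0,0,0,0,0])

```text
t: 4.65
tool_pos: [0.4374, 0.0393, 0.1143]
orientation: [-3.142, -0.0, 0.201]
contact_force: [-0.4, -0.0, 0.0]
gripper_width: 0.0426
grip_force: 0.0
```

Request:
send_rows(series=[-0.007,0.002,0,0,0,0,0,0.002,0,0,0,0,0,0,0,0,0,0,0,0,0,0,0,0])

```text
t: 5.15
tool_pos: [0.431, 0.0341, 0.1141]
orientation: [-3.141, 0.001, 0.201]
contact_force: [-1.4, 1.4, -0.6]
gripper_width: 0.0428
grip_force: 0.8
```

Request:
send_rows(series=[0,0.002,0,0,0,0,0,0,0,0,0,0,0,0,0,0,0,0])

```text
t: 5.52
tool_pos: [0.4315, 0.0321, 0.1142]
orientation: [-3.141, 0.0, 0.201]
contact_force: [-2.1, 1.5, -1.0]
gripper_width: 0.0428
grip_force: 1.2
```

Request:
send_rows(series=[0,0.002,0,0,0,0,0,0,0,0,0,0,0,0,0,0,0,0])

```text
t: 5.9
tool_pos: [0.4319, 0.0301, 0.1142]
orientation: [-3.141, 0.0, 0.201]
contact_force: [-3.0, 3.3, -1.1]
gripper_width: 0.0429
grip_force: 1.5
```

Request:
send_rows(series=[0,0.0015,0,0,0,0,0,0,0,0,0,0,0,0,0,0,0,0])

```text
t: 6.28
tool_pos: [0.4323, 0.0286, 0.1142]
orientation: [-3.141, 0.0, 0.201]
contact_force: [-2.9, 3.2, -1.6]
gripper_width: 0.0423
grip_force: 1.8
```

Request:
send_rows(series=[0,0.001,0,0,0,0,0,0,0,0,0,0,0,0,0,0,0,0])

```text
t: 6.65
tool_pos: [0.4326, 0.0276, 0.1143]
orientation: [3.141, 0.0, 0.201]
contact_force: [-2.4, 2.6, -1.3]
gripper_width: 0.0429
grip_force: 1.8
```

No stop so far: 7 mm in at about 3 N, which matches the spring. This is the side that gives, so I continue gently.

Request:
send_rows(series=[0,0.002,0,0,0,0,0,0,0,0,0,0,0,0,0,0,0,0])

```text
t: 7.02
tool_pos: [0.4331, 0.0256, 0.1143]
orientation: [3.142, -0.0, 0.201]
contact_force: [-3.0, 2.4, -0.9]
gripper_width: 0.0427
grip_force: 2.0
```

Request:
send_rows(series=[0,0.002,0,0,0,0,0,0,0,0,0,0,0,0,0,0,0,0])

```text
t: 7.4
tool_pos: [0.4334, 0.0239, 0.1143]
orientation: [-3.141, -0.0, 0.201]
contact_force: [-3.6, 4.1, -1.8]
gripper_width: 0.0428
grip_force: 2.5
```

Request:
send_rows(series=[0,0.0015,0,0,0,0,0,0,0,0,0,0,0,0,0,0,0,0])

```text
t: 7.78
tool_pos: [0.4337, 0.0226, 0.1143]
orientation: [-3.141, -0.0, 0.201]
contact_force: [-3.0, 6.1, -1.1]
gripper_width: 0.0426
grip_force: 2.8
```

Run:
```python
from h import *
s=imaging.snapshot("wrist");w=s["img"];s=imaging.snapshot("side")["img"]
save("c1",np.hstack([cv2.resize(w,(400,300)),cv2.resize(s[140:320,200:440],(400,300))]))
```

```text
(no output)
```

View pics/c1.png

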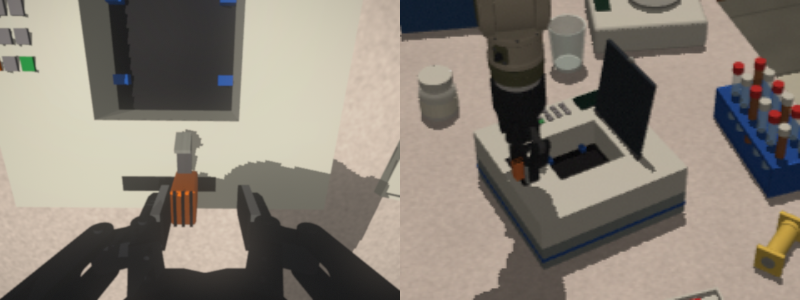

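The cover stands open in the side view (625,95), and the wrist view shows the bay with its blue corner blocks. I'll back off the latch, rise, measure the nest, and go to the blue cell.

Request:
send_rows(series=[0,-0.012,0,0,0,0,0,-0.012,0,0,0,0,0,0,-0.03,0,0,0,0,0,-0.04,0,0,0,0,0,-0.03,0,0,0,0,0,0,0,0,0,0,0,0,0,0,0])

```text
t: 8.75
tool_pos: [0.4292, 0.0459, 0.214]
orientation: [3.141, -0.001, 0.201]
contact_force: [0.6, 0.3, -1.3]
gripper_width: 0.0427
grip_force: 0.0
```

Run:
```python
from h import *
np.set_printoptions(precision=4,suppress=True)
o=telemetry.get_obs();s=imaging.snapshot("wrist");save("w2",s["img"])
for n,z in dict(nest=.045,latch_top=.13).items():
    for d in imaging.pinpoint("wrist",n)[:2]: print(n,np.round(d["location"]),round(d["confidence"],2),onz(s,d["location"],z,o))
hsv=cv2.cvtColor(s["img"],cv2.COLOR_RGB2HSV);m=cv2.inRange(hsv,(105,120,60),(125,255,255))
n,l,st,c=cv2.connectedComponentsWithStats(m)
for i in range(1,n):
    if st[i,4]>60: print(st[i],c[i],onz(s,c[i],.052,o))
```

```text
nest [324.  84.] 0.72 [0.5303 0.0694 0.045 ]
latch_top [321. 249.] 0.67 [0.4278 0.0501 0.13  ]
[266  30   9  14  79] [270.6962  36.3038] [0.5529 0.1134 0.052 ]
[376  31  18  14 223] [384.0135  37.8789] [0.5684 0.0331 0.052 ]
[372 120  16  11 167] [379.8084 125.1198] [0.5091 0.0215 0.052 ]
[630 218  10  19 106] [635.6509 228.8491] [ 0.4713 -0.2089  0.052 ]
```

Request:
send_rows(series=[0,0.05,0,0,0,0,0,0.05,0,0,0,0,0,0.05,0,0,0,0,0,0.05,0,0,0,0,-0.005,0.05,0,0,0,0,-0.005,0.05,0,0,0,0,0,0,0,0,0,-0.171,0,0,0,0,0,-0.171,0,0,0,0,0,-0.171,0,0,0,0,0,-0.171,0,0,0,0,0,-0.171,0,0,0,0,0,-0.171], fingers=-0.6)

```text
t: 10.4
tool_pos: [0.4786, -0.25, 0.2131]
orientation: [-3.14, -0.0, 1.232]
contact_force: [-0.1, -0.9, 0.5]
gripper_width: 0.0681
grip_force: 0.0
```

Request:
send_rows(series=[0,0,0,0,0,-0.171,0,0,0,0,0,-0.171,0,0,0,0,0,0,0,0,0,0,0,0])

```text
t: 10.9
tool_pos: [0.4788, -0.2501, 0.2137]
orientation: [-3.141, -0.0, 1.566]
contact_force: [-0.1, -0.1, -0.6]
gripper_width: 0.0684
grip_force: 0.0
```

```bash
cat > cell.py <<'E'
from h import *
np.set_printoptions(precision=4,suppress=True)
o=telemetry.get_obs();s=imaging.snapshot("wrist");save("w3",s["img"])
print(o["tool_pos"],o["orientation"],o["joints"])
for d in imaging.pinpoint("wrist","cell_blue")[:3]: print(np.round(d["location"]),round(d["confidence"],2),onz(s,d["location"],.004,o))
hsv=cv2.cvtColor(s["img"],cv2.COLOR_RGB2HSV);m=cv2.inRange(hsv,(105,120,40),(125,255,255))
n,l,st,c=cv2.connectedComponentsWithStats(m)
for i in range(1,n):
    if st[i,4]>150: print(st[i],c[i],onz(s,c[i],.048,o))
E
python3 cell.py
```

```text
[ 0.4788 -0.2501  0.2137] [-3.1408 -0.0005  1.566 ] [-0.63    0.2522 -0.0798  1.2398 -0.0001  0.9457]
[309 169  50  20 540] [332.9759 177.6241] [ 0.4834 -0.2179  0.048 ]
[300 252  47  22 599] [323.0701 263.5376] [ 0.4747 -0.2928  0.048 ]
[  12  346  142   75 3817] [ 74.8242 376.5478] [ 0.2331 -0.4095  0.048 ]
```

View pics/w3.png

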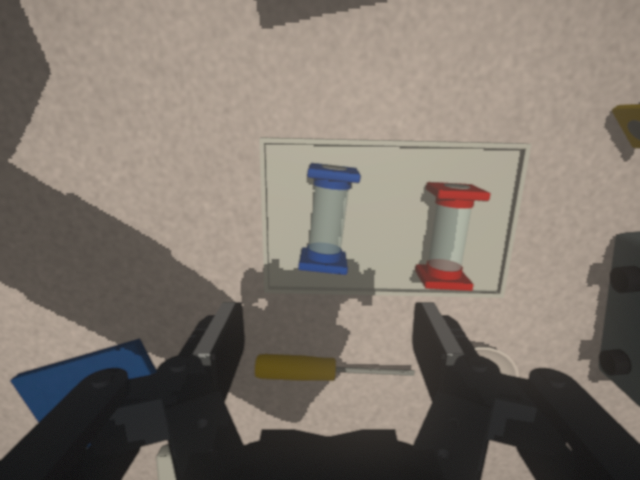

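The blue cell shows at plates (333,177) and (323,263). I'll fit a model of its two plates to the mask for a precise pose.

```bash
cat > fit.py <<'E'
from h import *
from scipy.optimize import minimize
from itertools import product
def plates(s,o,p,z0):
    im=np.zeros((480,640),np.uint8)
    for e in(-1,1):
        P=np.array([[x,e*y,z0+z] for x,y,z in product((-.022,.022),(.037,.045),(0,.044))])
        c,n=np.cos(p[2]),np.sin(p[2]);W=np.c_[p[0]+c*P[:,0]-n*P[:,1],p[1]+n*P[:,0]+c*P[:,1],P[:,2]]
        q=np.array([proj(s,w,o) for w in W])
        cv2.fillConvexPoly(im,cv2.convexHull(np.round(q*16).astype(np.int32)),1,cv2.LINE_8,4)
    return im
def fit(s,o,m,p0,z0):
    f=lambda p:1-(plates(s,o,p,z0)&m).sum()/((plates(s,o,p,z0)|m).sum())
    r=minimize(f,p0,method="Nelder-Mead",options=dict(initial_simplex=np.array(p0)+np.array([[0,0,0],[.006,0,0],[0,.006,0],[0,0,.08]])))
    return r.x,1-r.fun
E
python3 - <<'E'
from fit import *
np.set_printoptions(precision=4,suppress=True)
o=telemetry.get_obs();s=imaging.snapshot("wrist")
hsv=cv2.cvtColor(s["img"],cv2.COLOR_RGB2HSV);m=(cv2.inRange(hsv,(105,120,40),(125,255,255))>0).astype(np.uint8)
m[:, :280]=0;m[300:]=0
print(fit(s,o,m,[.479,-.253,-.11],.004),o["tool_pos"],o["orientation"])
E
```

```text
(array([ 0.4795, -0.2626, -0.1004]), np.float64(0.5049063336306869)) [ 0.4789 -0.2502  0.214 ] [-3.1413 -0.0002  1.567 ]
```

Run:
```python
from fit import *
np.set_printoptions(precision=4,suppress=True)
o=telemetry.get_obs();s=imaging.snapshot("wrist")
hsv=cv2.cvtColor(s["img"],cv2.COLOR_RGB2HSV);m=(cv2.inRange(hsv,(95,80,20),(130,255,255))>0).astype(np.uint8)
m[:, :280]=0;m[280:]=0;m[:140]=0
x,v=fit(s,o,m,[.479,-.256,-.11],.004);print(x,v)
for q in (x,[.479,-.254,-.11]):
    im=plates(s,o,q,.004);n,l,st,c=cv2.connectedComponentsWithStats(im);print(st[1:])
n,l,st,c=cv2.connectedComponentsWithStats(m);print(st[1:])
for d in imaging.pinpoint("wrist","cell_blue")[:3]: print(d["location"],d["confidence"],onz(s,d["location"],.004,o))
v=s["img"].copy();
for q,c in((x,(255,255,0)),([.479,-.254,-.11],(0,255,0))):
    k,_=cv2.findContours(plates(s,o,q,.004),cv2.RETR_EXTERNAL,cv2.CHAIN_APPROX_NONE);cv2.drawContours(v,k,-1,c,1)
save("w4",cv2.resize(v[140:300,230:430],(800,640)[:2],interpolation=cv2.INTER_NEAREST)[:600])
```

```text
[ 0.4792 -0.2618 -0.1123] 0.7034303082935301
[[ 306  167   56   23  944]
 [ 298  250   51   31 1288]]
[[ 305  158   57   23  912]
 [ 297  243   52   30 1264]]
[[308 166  52  23 792]
 [299 248  48  26 899]]
[329.0, 208.5] 0.74 [ 0.4804 -0.2541  0.004 ]
```

View pics/w4.png

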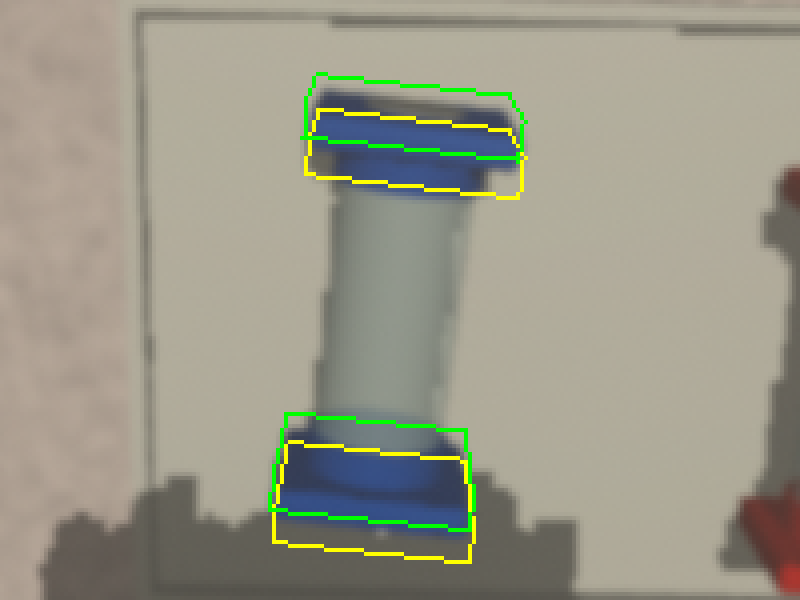

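The true pose lies between the two outlines, at (0.479, −0.257) with yaw −0.11. I descend to grip across the tube.

Request:
send_rows(series=[-0.007,0,0.04,0,0,0.106,0,0,0.04,0,0,0,0,0,0.04,0,0,0,0,0,0.04,0,0,0,0,0,0.02,0,0,0,0,0,0.01,0,0,0,0,0,0.01,0,0,0,0,0,0,0,0,0,0,0,0,0,0,0], fingers=-0.2)

```text
t: 12.28
tool_pos: [0.4796, -0.2576, 0.015]
orientation: [3.14, 0.001, 1.463]
contact_force: [-0.3, 0.8, 0.1]
gripper_width: 0.0508
grip_force: 0.0
```

Request:
send_rows(series=[0,0,0.004,0,0,0,0,0,0,0,0,0])

```text
t: 12.52
tool_pos: [0.479, -0.2572, 0.0104]
orientation: [3.141, 0.0, 1.463]
contact_force: [-0.1, -0.0, 0.1]
gripper_width: 0.0513
grip_force: 0.0
```

Request:
send_rows(series=[0,0,0.003,0,0,0,0,0,0,0,0,0,0,0,0,0,0,0,0,0,0,0,0,0,0,0,0,0,0,0], fingers=1, squeeze=30)

```text
t: 13.15
tool_pos: [0.479, -0.2572, 0.0072]
orientation: [-3.142, -0.0, 1.463]
contact_force: [-0.9, -0.3, -0.9]
gripper_width: 0.029
grip_force: 29.7
```

Request:
send_rows(series=[0,0,-0.02,0,0,0,0,0,-0.04,0,0,0,0,0,-0.06,0,0,0,0,0,-0.06,0,0,0,0,0,-0.06,0,0,0,0,0,0,0,0,0,0,0,0,0,0,0])

```text
t: 14.02
tool_pos: [0.4785, -0.2568, 0.2463]
orientation: [-3.14, -0.001, 1.463]
contact_force: [0.0, -0.5, -2.5]
gripper_width: 0.0287
grip_force: 30.3
```

```bash
sed -i 's/w3/w5/' cell.py
python3 - <<'E'
from fit import *
np.set_printoptions(precision=4,suppress=True)
o=telemetry.get_obs();s=imaging.snapshot("wrist");save("w5",s["img"])
print(o["tool_pos"],o["orientation"],o["joints"],o["contact_force"])
x0=list(o["tool_pos"][:2])+[o["orientation"][2]-np.pi/2];v=s["img"].copy();z0=o["tool_pos"][2]-.0075+.004
k,_=cv2.findContours(plates(s,o,x0,z0),cv2.RETR_EXTERNAL,cv2.CHAIN_APPROX_NONE);cv2.drawContours(v,k,-1,(0,255,0),1)
save("w5",v)
E
```

```text
[ 0.4785 -0.2568  0.2463] [-3.1404 -0.0008  1.4628] [-0.6404  0.2482 -0.0052  1.3188  0.0001  1.0383] [ 0.0292 -0.4867 -2.4583]
```

View pics/w5.png

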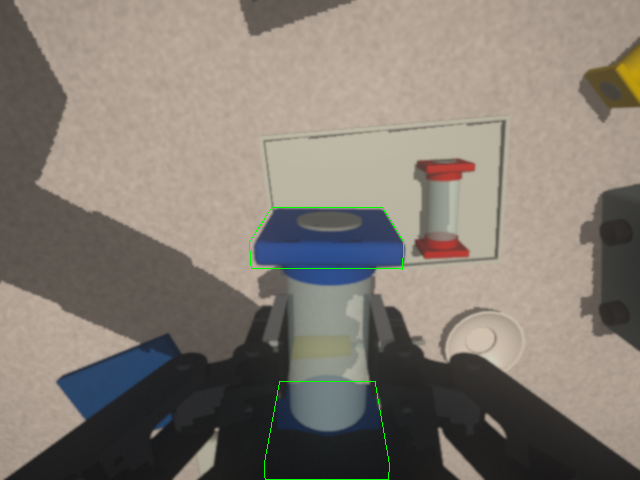

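The cell is held centred, and the predicted outline fits it. Next I carry it over the bay.

Request:
send_rows(series=[0,0,0,0,0,-0.155,0,0,0,0,0,-0.154,0.044,0.0165,0,0,0,0,0.044,0.0165,0,0,0,0,0.044,0.0165,0,0,0,0,0.044,0.0165,0,0,0,0,0.044,0.0165,0,0,0,0,0.044,0.0165,0,0,0,0,0.045,0.0165,0,0,0,0,0,0,0,0,0,0,0,0,0,0,0,0])

```text
t: 15.45
tool_pos: [0.5294, 0.0686, 0.2453]
orientation: [-3.138, -0.0, 1.773]
contact_force: [-0.8, 0.5, -2.9]
gripper_width: 0.0289
grip_force: 30.3
```

Run:
```python
from h import *
np.set_printoptions(precision=4,suppress=True)
o=telemetry.get_obs();print(o["tool_pos"],o["orientation"])
R=Ro.from_euler('xyz',o["orientation"]);print(R.inv().apply(np.array([.530,.069,.0485])-o["tool_pos"]))
```

```text
[0.5294 0.0686 0.2453] [-3.1378 -0.0004  1.7725]
[0.0002 0.0014 0.1968]
```

Request:
send_rows(series=[0,0.001,0.05,0,0,0,0,0,0.05,0,0,0,0,0,0.04,0,0,0,0,0,0.02,0,0,0,0,0,0.01,0,0,0,0,0,0.01,0,0,0,0,0,0.005,0,0,0,0,0,0,0,0,0,0,0,0,0,0,0])

```text
t: 16.58
tool_pos: [0.532, 0.0689, 0.063]
orientation: [3.14, 0.0, 1.772]
contact_force: [-0.3, -0.5, -3.6]
gripper_width: 0.029
grip_force: 30.3
```

Request:
send_rows(series=[0,0,0.004,0,0,0,0,0,0.003,0,0,0,0,0,0.003,0,0,0,0,0,0,0,0,0,0,0,0,0,0,0])

```text
t: 17.2
tool_pos: [0.5315, 0.0688, 0.0523]
orientation: [-3.142, 0.0, 1.772]
contact_force: [-0.4, -0.0, -2.9]
gripper_width: 0.0288
grip_force: 30.3
```

Request:
send_rows(series=[0,-0.001,0.002,0,0,0,0,0,0.001,0,0,0,0,0,0,0,0,0,0,0,0,0,0,0])

```text
t: 17.7
tool_pos: [0.5305, 0.0687, 0.0493]
orientation: [3.141, 0.0, 1.772]
contact_force: [-0.0, 0.2, -3.2]
gripper_width: 0.0293
grip_force: 30.3
```

Request:
send_rows(series=[0,0,0.001,0,0,0,0,0,0,0,0,0,0,0,0,0,0,0])

```text
t: 18.08
tool_pos: [0.5305, 0.0686, 0.0483]
orientation: [3.142, 0.0, 1.772]
contact_force: [-1.2, -0.4, -3.0]
gripper_width: 0.029
grip_force: 30.3
```

Within about a millimetre of the floor. I release to 50 mm, wait, then rise.

Request:
send_rows(series=[0,0,0.0005,0,0,0,0,0,0,0,0,0,0,0,0,0,0,0,0,0,0,0,0,0,0,0,0,0,0,0], fingers=-0.15)

```text
t: 18.7
tool_pos: [0.5305, 0.0687, 0.0479]
orientation: [3.141, 0.0, 1.772]
contact_force: [-0.4, 0.6, -0.6]
gripper_width: 0.0495
grip_force: 0.0
```

Request:
send_rows(series=[0,0,-0.02,0,0,0,0,0,-0.04,0,0,0,0,0,-0.05,0,0,0,0,0,-0.05,0,0,0,0,0,-0.04,0,0,0,0,0,0,0,0,0,0,0,0,0,0,0])

```text
t: 19.58
tool_pos: [0.5302, 0.0686, 0.2473]
orientation: [-3.141, -0.0, 1.772]
contact_force: [-0.5, 0.4, -0.1]
gripper_width: 0.0494
grip_force: 0.0
```

Run:
```python
from fit import *
np.set_printoptions(precision=4,suppress=True)
o=telemetry.get_obs();s=imaging.snapshot("wrist");v=s["img"].copy()
print(o["tool_pos"],o["orientation"],o["joints"],o["gripper_width"])
k,_=cv2.findContours(plates(s,o,[.530,.069,.201],.045),cv2.RETR_EXTERNAL,cv2.CHAIN_APPROX_NONE);cv2.drawContours(v,k,-1,(0,255,0),1)
for n,z in (("cell_blue",.045),("nest",.045)):
    for d in imaging.pinpoint("wrist",n)[:2]: print(n,np.round(d["location"]),round(d["confidence"],2),onz(s,d["location"],z,o))
save("w6",v)
```

```text
[0.5302 0.0686 0.2473] [-3.1412 -0.0001  1.7718] [-0.0215  0.2307 -0.0254  1.315  -0.      1.3483] 0.04937732761641149
cell_blue [330. 204.] 0.65 [0.5326 0.0714 0.045 ]
```

View pics/w6.png

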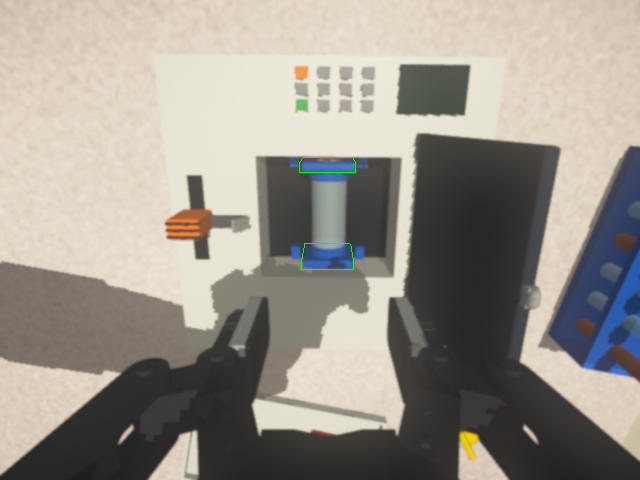

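The cell lies in the nest, with plates at (327,165) and (327,256) matching the nest outline. The cover stands open at (485,240). Now I go over and behind the cover with the fingers shut.

Request:
send_rows(series=[0,0,-0.04,0,0,0,0,0.044,-0.005,0,0,0,0,0.044,0,0,0,0,0,0.042,0,0,0,0,0,0,0,0,0,0,0,0,0,0,0,0], fingers=1)

```text
t: 20.48
tool_pos: [0.657, 0.0945, 0.2914]
orientation: [-3.139, -0.0, 1.772]
contact_force: [-0.2, -0.3, -0.3]
gripper_width: 0.0001
grip_force: 0.0
```

Request:
send_rows(series=[0,0,0.04,0,0,0,0,0,0.04,0,0,0,0,0,0.017,0,0,0,0,0,0,0,0,0,0,0,0,0,0,0])

```text
t: 21.1
tool_pos: [0.6578, 0.0945, 0.1977]
orientation: [3.139, 0.0, 1.772]
contact_force: [0.2, 0.5, -0.8]
gripper_width: 0.0004
grip_force: 0.0
```

Request:
send_rows(series=[0,-0.02,0,0,0,0,0,-0.02,0.001,0,0,0,0,-0.02,0.001,0,0,0,0,-0.017,0.004,0,0,0,0,-0.017,0.004,0,0,0,0,0,0,0,0,0])

```text
t: 21.85
tool_pos: [0.5658, 0.0758, 0.1878]
orientation: [3.139, 0.001, 1.772]
contact_force: [2.0, 0.4, 0.5]
gripper_width: -0.0
grip_force: 0.6
```

Request:
send_rows(series=[0,-0.012,0.006,0,0,0,0,-0.012,0.006,0,0,0,0,-0.011,0.009,0,0,0,0,-0.011,0.009,0,0,0,0,0,0,0,0,0])

```text
t: 22.48
tool_pos: [0.5212, 0.0666, 0.1565]
orientation: [3.141, 0.0, 1.772]
contact_force: [-0.6, 1.0, 1.9]
gripper_width: 0.0
grip_force: 0.7
```

Request:
send_rows(series=[0,-0.008,0.012,0,0,0,0,-0.007,0.013,0,0,0,0,-0.003,0.009,0,0,0,0,-0.003,0.009,0,0,0,0,0,0,0,0,0,0,0,0,0,0,0])

```text
t: 23.22
tool_pos: [0.5002, 0.0624, 0.113]
orientation: [-3.141, 0.0, 1.772]
contact_force: [0.5, 1.2, 1.3]
gripper_width: 0.0001
grip_force: 0.9
```

The cover follows with about 2 N. Now the final press, in small steps.

Request:
send_rows(series=[0,-0.006,0.003,0,0,0,0,0,0.003,0,0,0,0,0,0,0,0,0,0,0,0,0,0,0])

```text
t: 23.72
tool_pos: [0.4934, 0.0612, 0.1064]
orientation: [-3.14, -0.0, 1.772]
contact_force: [0.3, -0.0, 1.6]
gripper_width: -0.0001
grip_force: 0.7
```

Request:
send_rows(series=[0,0,0.0015,0,0,0,0,0,0,0,0,0,0,0,0,0,0,0])

```text
t: 24.1
tool_pos: [0.4939, 0.0613, 0.105]
orientation: [-3.141, -0.0, 1.772]
contact_force: [0.3, 0.0, 0.0]
gripper_width: 0.0003
grip_force: 0.0
```

Request:
send_rows(series=[0,0,0.001,0,0,0,0,0,0,0,0,0,0,0,0,0,0,0])

```text
t: 24.48
tool_pos: [0.4942, 0.0613, 0.1044]
orientation: [3.142, -0.0, 1.772]
contact_force: [0.5, 0.6, 1.8]
gripper_width: 0.0
grip_force: 0.8
```

Request:
send_rows(series=[0,0,0.001,0,0,0,0,0,0,0,0,0,0,0,0,0,0,0])

```text
t: 24.85
tool_pos: [0.4941, 0.0613, 0.1033]
orientation: [-3.141, -0.0, 1.772]
contact_force: [-1.8, 0.5, 2.1]
gripper_width: 0.0
grip_force: 0.8
```

Request:
send_rows(series=[0,0,0.0005,0,0,0,0,0,0,0,0,0,0,0,0,0,0,0])

```text
t: 25.22
tool_pos: [0.4942, 0.0613, 0.103]
orientation: [3.141, 0.0, 1.772]
contact_force: [-1.9, -0.1, 4.9]
gripper_width: 0.0003
grip_force: 2.6
```

Request:
send_rows(series=[0,0,0.0005,0,0,0,0,0,0,0,0,0,0,0,0,0,0,0])

```text
t: 25.6
tool_pos: [0.4942, 0.0613, 0.103]
orientation: [3.141, 0.0, 1.772]
contact_force: [-3.4, 0.7, 8.3]
gripper_width: 0.0002
grip_force: 4.4
```

Request:
send_rows(series=[0,0,0.0005,0,0,0,0,0,0,0,0,0,0,0,0,0,0,0])

```text
t: 25.98
tool_pos: [0.4942, 0.0613, 0.1029]
orientation: [3.141, 0.0, 1.772]
contact_force: [-5.0, 0.9, 11.9]
gripper_width: 0.0002
grip_force: 6.1
```

Request:
send_rows(series=[0,0,0.0005,0,0,0,0,0,0,0,0,0,0,0,0,0,0,0])

```text
t: 26.35
tool_pos: [0.4943, 0.0613, 0.1029]
orientation: [3.141, 0.0, 1.772]
contact_force: [-5.7, -0.0, 16.5]
gripper_width: 0.0001
grip_force: 7.8
```

Request:
send_rows(series=[0,0,0.0005,0,0,0,0,0,0,0,0,0,0,0,0,0,0,0])

```text
t: 26.72
tool_pos: [0.4943, 0.0613, 0.1028]
orientation: [3.14, 0.0, 1.772]
contact_force: [-7.0, 0.5, 18.7]
gripper_width: 0.0002
grip_force: 9.6
```

It is firm at the shut height, so I release and check.

Request:
send_rows(series=[0,0,-0.005,0,0,0,0,0,-0.02,0,0,0,0,0,-0.05,0,0,0,0,0,-0.05,0,0,0,0,0,-0.05,0,0,0,0,0,0,0,0,0,0,0,0,0,0,0])

```text
t: 27.6
tool_pos: [0.4943, 0.0612, 0.2752]
orientation: [3.142, 0.0, 1.772]
contact_force: [0.2, 0.4, 0.1]
gripper_width: -0.0002
grip_force: 0.0
```

Run:
```python
from h import *
w=imaging.snapshot("wrist")["img"];s=imaging.snapshot("side")["img"]
save("c2",np.hstack([cv2.resize(w,(400,300)),cv2.resize(s[140:320,200:440],(400,300))]))
```

```text
(no output)
```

View pics/c2.png

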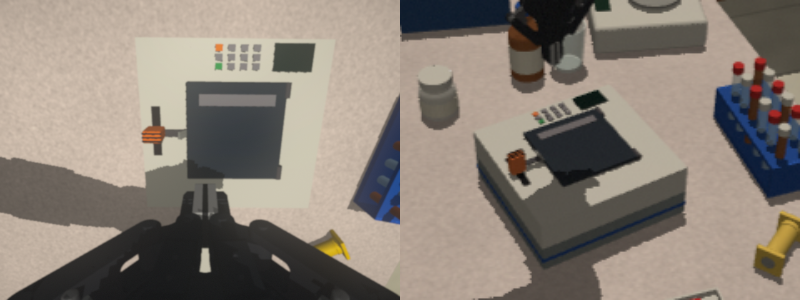

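The cover stays shut with the latch centred on its slot at (155,133), and the arm is clear. I'm handing the job in.

```bash
python3 -c "
from rig import sign_off
print(sign_off())"
```

```text
the job is handed in; nothing more can be done
None
```

The blue cell lies in its nest, and the cover is shut and held by the centred latch. The job was handed in at about 28 s, but the hand-in gave no verdict, so I can't say whether it passed.

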